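# Square up the coasters and close the rack

## Task

Tap the untidy stack of coasters in the rack until they all lie flush against the rack's closed end with their edges in line. Then take the plywood end board from its block and slide it all the way down into the slot across the rack's open end, so that it stands upright and shuts the coasters in. Leave the jar, the mug and the bottle where they are.

Things in the scene. Friction and masses are not known exactly. Their poses are not given: they have to be found in the camera images.
- rack: Fixed wooden coaster rack: a channel along y, open at its +y end. Origin on the worktop under the channel; x points away from the robot, z up. Base board 6 mm thick (x -65..65, y -60..76 mm; cut away at x -30..30, y above 46 for the fingers). Side walls: top at z 28 mm, inner faces at x -47 and +47, outer at -65 and +65 mm. Wall at the closed (-y) end: inner face at y -46 mm, top at z 28 mm.
- rack_home (a point): On the rack's base board (rack x 0, y -1, z 6 mm), axes as the rack: where the centre of the lowest coaster's underside lies when the stack touches the wall at the closed end.
- rack_slot (a point): Centre of the slot, at floor level, for the end board (rack x 0, y 55, z 6 mm), axes as the rack. Near the open end both side walls have an upright slot, open at the top: rack y 48..62 mm, reaching out to x -57 and +57 mm. The middle of the board's lower edge comes to stand here.
- rack_shelf (a point): Middle of the front wire (10 mm thick) of the shelf of thin steel wires fixed over the rack: rack x -15, y 25, z 250 mm, axes as the rack. The shelf covers rack x -15..115, y -55..105 mm; its posts stand at x 115, y -55 and 105 mm. It stops an upright gripper from reaching the channel; one leaning back to the robot passes. A cup stands on it.
- stand: Fixed wooden block, 150 (x) x 50 (y) x 26 mm, with a slot along its x, 14 mm wide and 116 mm long, floor of the slot 6 mm above the worktop; it holds the end board upright. Origin: on the worktop, under its centre; its x axis points away from the robot, turned 0.45 to 0.8 rad to the left.
- board: Loose plywood end board, 110 (x) x 10 (y, thickness) x 72 mm (z, height), 55 g; at first it stands upright in the block. Origin: middle of its lower edge face, z up the board.
- jar: Bystander: storage jar of amber glass with a wooden cap, 90 mm wide, 150 mm high. Origin: centre of its underside.
- cup: Bystander: white mug, 80 mm wide, 75 mm high, handle at its +y. Origin: centre of its underside.
- oil: Bystander: green glass bottle, 60 mm wide, 200 mm high. Origin: centre of its underside.
- coaster0: Loose dark wooden coaster, 90 x 90 x 9 mm, about 55 g, number 1 from the bottom of the stack in the rack; at first it sticks out towards the open (+y) end, each by a different amount. Origin: centre of its underside.
- coaster1: Loose dark wooden coaster, 90 x 90 x 9 mm, about 55 g, number 2 from the bottom of the stack in the rack; at first it sticks out towards the open (+y) end, each by a different amount. Origin: centre of its underside.
- coaster2: Loose dark wooden coaster, 90 x 90 x 9 mm, about 55 g, number 3 from the bottom of the stack in the rack; at first it sticks out towards the open (+y) end, each by a different amount. Origin: centre of its underside.

How it is judged:
By the outcome, as a careful person would: the job done as asked, in the order asked, and still so for the second after the job is handed in, with the robot touching nothing.
It also fails if it takes over 64 s, if anything falls off the work surface, if the arm or the gripper's body presses on something with over 40 N, if the wrist force passes 120 N, or if a joint passes its speed limit or range.

## Robot

A 7-joint arm with a two-finger parallel gripper is mounted at the origin on the work surface. World frame = base frame: x ahead of the robot, y to its left, z up, the work surface at z = 0. Lengths are in m, angles in rad, forces in N, time in s.
With the tool pointing down it reaches from about 0.425 to 0.875 m from the base axis. Payload 4.7 kg.
Tool frame: the origin (TCP) lies between the finger pads; the fingertips stand 11 mm ahead of it and the grasp point (between the pads) lies 8 mm behind it; z points along the fingers, y is the line along which they close (so a half turn about z gives the same grasp; the last joint's range is limited). The gripper opens to 87 mm and grips with 3 to 60 N. Pads are 19 mm wide; open, the fingers measure 117 mm over their backs; the gripper's body (75 mm by 190 mm) begins 51 mm behind the grasp point.
Start: joints at [1.364, 0.321, -0.07, 1.45, 0.023, 1.371, -0.057], TCP at [0.142, -0.634, 0.234] pointing down, gripper open.
Joint ranges: [-2.86, 2.86], [-0.3, 2.09], [-1.38, 1.24], [0.06, 2.45], [-1.56, 4.7], [0.09, 2.05], [-2.69, 2.69]. Speed limits (rad/s): [2.57, 2.57, 3.14, 3.14, 3.14, 3.14, 3.14].

## Interface

Orientations are given as a rotation vector (axis times angle).
In Python, from bench import ctrl gives the robot as it stands. The module is installed in compiled form; this text tells all that it offers.
- The arm moves only by the shell command python3 -m inch 'ROWS' [FORCE]. ROWS is JSON, a list of rows, each an object with "slide": the shift along the tool's x, y, z scaled (see below), a list of three; "angular": the turn, a rotation vector about the tool's x, y, z scaled (see below), a list of three; "claw": the opening, from -1 (shut) to 1 (fully open). In form: [{"slide": [tx, ty, tz], "angular": [rx, ry, rz], "claw": claw}, ...]. A call has 1 to 10 rows; each row is the pose to reach, as a shift and turn from the pose commanded when the call began, along the tool's axes at that moment; what a row does not reach only later rows make up. The controller multiplies each number of a shift by 0.25 m and each number of a turn by 30 degrees. A row lasts 1/10 s, in which the tool goes at most 50 mm and 8.59 degrees, less where a joint would pass 70% of its speed; a pose out of reach is approached as far as the arm can. A call with a number of a shift or a turn outside -1 to 1 is refused whole. A call with a gripper value outside its range is refused whole. The fingers move at their own pace and stop on an object; FORCE is the grip in N (left out, the last holds). Time passes only in rows, so rows that repeat a pose let the fingers close. It gives the time, the measured TCP pose, the force, the opening and the grip force at its end, in the units of the state.
- ctrl.get_state(): the state, without advancing time (a new reading comes with each control period).
- ctrl.get_image(name): name is "side" or "top"; returns a dict with "color" (400x640x3 uint8, red, green, blue), "depth" (400x640 float32, m along the optical axis (not along the pixel's ray), 0 where there is no reading), "camera_matrix" (3x3 intrinsics, pixels), "extrinsics" (4x4, takes a point from camera to world coordinates). Camera axes: x right, y up, looking along -z (the intrinsics and any distortion apply to the point x, -y, -z); pixel columns grow to the right and rows downward; lengths in m; the calibration is good to about 2 mm. A picture is of the moment at which its call begins.
- ctrl.close_job(): hands the job in; it is judged then, once.
Trained networks look in the newest picture that a camera, given by its name, has taken for a name from the list of things; names that differ only in an ending like _2 or _b are one class to them, and where a whole thing is asked for, a point or a joint stands for the part that bears it (a point fixed in the world has none). Each returns a list of dicts, best first, with "confidence" (0 to 1); they miss things now and then, are a little off and sometimes report something else, mostly with a low value. They report only what shows in the picture. A call takes as long as a camera call.
- ctrl.find_in(query, camera): "bbox" ([centre column, centre row, width, height] in pixels, round what is visible of it).
- ctrl.outline_of(query, camera): "mask" (400x640 bool, what is visible of it) and "bbox" ([centre column, centre row, width, height] in pixels, round what is visible of it).
The state is a dict: "time": time; "joint_positions": joint angles; "qd": joint speeds; "joint_torque": joint torques, N m; "position": TCP position; "tool_rot": TCP orientation; "ft_force": force on the tool from outside, world axes, zero at the start; "torque": the same for the moment, N m; "grip_width": opening from 0.0 (shut) to 1.0 (fully open); "grip_force": force on a finger pad.
Only numpy, scipy, OpenCV 4.12 (cv2) and the standard library are available. Lean on these libraries where they do the work, as an engineer would, in place of code of your own. Each camera call takes 0.05 s, during which the arm holds its last target. There are 200 camera calls.

## Working session

There is one attempt and no reset: what is moved stays moved. The work goes in short steps, Python scripts to look and compute and a shell command to move; the robot and the scene stay as the last step left them, time stands still between calls to the robot, and variables do not carry over. Pictures are saved under pics/ and viewed, at most 10 in all, crops included, and the job is handed in when it is done.

```bash
mkdir -p pics; cat > h.py <<'E'
import numpy as np, cv2
from bench import ctrl
from scipy.spatial.transform import Rotation as R
def cloud(im):
    K=im["camera_matrix"];d=im["depth"];v,u=np.mgrid[0:400,0:640]
    p=np.stack([(u-K[0,2])/K[0,0]*d,-(v-K[1,2])/K[1,1]*d,-d],-1)
    T=im["extrinsics"];return p@T[:3,:3].T+T[:3,3]
def save(im,n): cv2.imwrite("pics/"+n+".png",im["color"][...,::-1])
E
python3 - <<'E'
from h import *
np.set_printoptions(precision=3,suppress=True)
print(ctrl.get_state())
ims=[]
for c in("top","side"):
    im=ctrl.get_image(c);ims.append(im["color"]);P=cloud(im);print(c,im["camera_matrix"].tolist(),im["extrinsics"].round(3).tolist())
    save(im,c+"0"); np.savez("pics/%s0.npz"%c,**im)
    for q in("rack","stand","board","jar","cup","oil","coaster0","rack_shelf"):
        for r in ctrl.outline_of(q,c)[:3]:
            m=r["mask"]&(im["depth"]>0)
            if m.sum()>5: print(q,round(r["confidence"],2),np.round(r["bbox"]),np.percentile(P[m],[2,50,98],axis=0).round(3).tolist())
E
```

```text
{'time': 0.0, 'joint_positions': array([ 1.364,  0.322, -0.07 ,  1.452,  0.023,  1.371, -0.057]), 'qd': array([ 0.001, -0.001,  0.002,  0.   ,  0.001, -0.001,  0.002]), 'joint_torque': array([ -0.   , -49.129,  -0.404, -31.253,  -0.064,   0.044,   0.   ]), 'position': array([ 0.142, -0.634,  0.232]), 'tool_rot': array([-3.121, -0.346,  0.001]), 'ft_force': array([-0.519, -0.247, -0.419]), 'torque': array([-0.014, -0.02 ,  0.013]), 'grip_force': 0.0, 'grip_width': 0.9984277974772064}
top [[420.993695834862, 0.0, 312.93268744928656], [0.0, 420.993695834862, 203.93086746979083], [0.0, 0.0, 1.0]] [[0.017, 0.992, -0.124, 0.357], [-1.0, 0.018, 0.013, 0.086], [0.015, 0.124, 0.992, 1.162], [0.0, 0.0, 0.0, 1.0]]
stand 0.8 [310. 208.  42.  53.] [[0.424, 0.029, 0.007], [0.487, 0.079, 0.026], [0.559, 0.127, 0.031]]
stand 0.64 [425. 182.  17.  35.] [[0.523, -0.256, 0.003], [0.565, -0.234, 0.024], [0.603, -0.214, 0.029]]
board 0.6 [311. 207.  20.  38.] [[0.443, 0.053, 0.014], [0.489, 0.08, 0.077], [0.535, 0.106, 0.082]]
jar 0.8 [229. 255.  45.  36.] [[0.321, 0.248, 0.026], [0.361, 0.28, 0.149], [0
[... 1211 characters left out ...]
251.  36.  43.] [[0.441, 0.049, 0.025], [0.487, 0.073, 0.057], [0.536, 0.1, 0.08]]
jar 0.88 [263. 195.  39.  63.] [[0.316, 0.246, 0.001], [0.359, 0.259, 0.098], [0.401, 0.325, 0.152]]
cup 0.81 [349. 192.  31.  37.] [[0.568, 0.28, 0.002], [0.604, 0.298, 0.047], [0.644, 0.379, 0.076]]
oil 0.93 [307. 170.  25.  64.] [[0.455, 0.34, -0.0], [0.482, 0.351, 0.094], [0.517, 0.63, 0.2]]
coaster0 0.81 [412. 378.  74.  42.] [[0.532, -0.308, 0.03], [0.586, -0.276, 0.033], [0.633, -0.233, 0.036]]
coaster0 0.49 [393. 370.  44.  29.] [[0.52, -0.26, -0.0], [0.556, -0.235, 0.024], [0.6, -0.204, 0.034]]
rack_shelf 0.85 [441. 320. 160. 161.] [[0.509, -0.34, -0.001], [0.652, -0.28, 0.252], [0.755, 0.008, 0.311]]
```

View pics/top0.png

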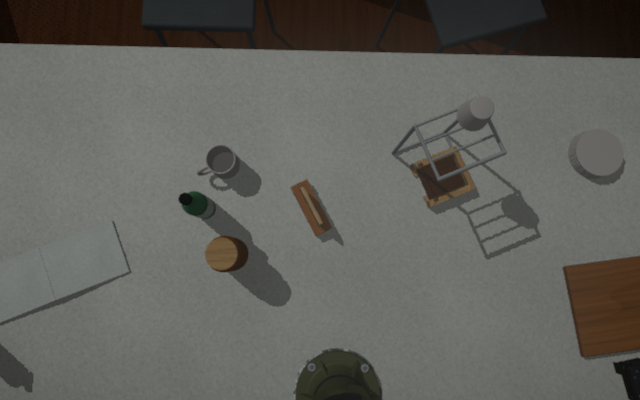

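View pics/side0.png

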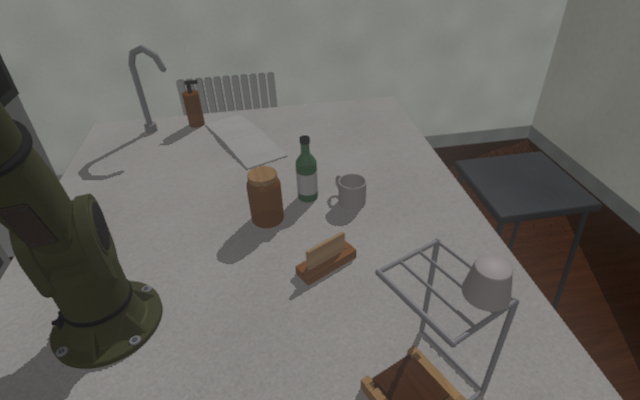

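```bash
cat > fit.py <<'E'
from h import *
from scipy.optimize import differential_evolution
def rackz(p,P):
    c,s=np.cos(p[2]),np.sin(p[2]); d=P[:,:2]-p[:2]
    x=d[:,0]*c+d[:,1]*s; y=-d[:,0]*s+d[:,1]*c
    z=np.zeros(len(P)); ax=abs(x)
    z[(ax<.065)&(y>-.06)&(y<.076)&~((ax<.03)&(y>.046))]=.006
    inner=np.where((y>.048)&(y<.062),.057,.047)
    z[(ax<.065)&(y>-.06)&(y<.076)&((ax>inner)|(y<-.046))]=.028
    for i in range(3):
        z[(ax<.045)&(abs(y-p[3+i])<.045)]=.006+.009*(i+1)
    return z
def pts(ims,c,r=.12,zm=.06):
    out=[]
    for im in ims:
        P=cloud(im)[im["depth"]>0]
        out.append(P[(np.hypot(*(P[:,:2]-c).T)<r)&(P[:,2]<zm)])
    return np.vstack(out)
def fitrack(P,b0):
    f=lambda p:np.mean(np.minimum(abs(rackz(p,P)-P[:,2]),.008))
    return differential_evolution(f,b0,popsize=20,maxiter=150,seed=1,tol=1e-8)
def standz(p,P):
    c,s=np.cos(p[2]),np.sin(p[2]); d=P[:,:2]-p[:2]
    x=d[:,0]*c+d[:,1]*s; y=-d[:,0]*s+d[:,1]*c
    z=np.where((abs(x)<.075)&(abs(y)<.025),.026,0.)
    z[(abs(x)<.058)&(abs(y)<.007)]=.006
    z[(abs(x-p[3])<.055)&(abs(y-p[4])<.005)]=.078
    return z
E
cat > r.py <<'E'
from fit import *
np.set_printoptions(precision=4,suppress=True)
I=[dict(np.load("pics/%s0.npz"%c)) for c in("top","side")]
for sel in ([0],[1],[0,1]):
    P=pts([I[i] for i in sel],[.578,-.28])
    r=fitrack(P,[(.54,.62),(-.33,-.24),(-.6,.6)]+[(-.003,.04)]*3); print("rack",len(P),r.x,r.fun)
    Q=pts([I[i] for i in sel],[.488,.078],zm=.1)
    g=lambda p:np.mean(np.minimum(abs(standz(p,Q)-Q[:,2]),.02))
    r=differential_evolution(g,[(.46,.52),(.05,.11),(.3,.9),(-.004,.004),(-.003,.003)],seed=1,tol=1e-8); print("stand",r.x,r.fun)
im=I[0];P=cloud(im)
k=cv2.resize(im["color"][100:240,370:530],None,fx=5,fy=4.2,interpolation=cv2.INTER_CUBIC)
cv2.imwrite("pics/crop.png",np.clip(k[...,::-1]*2.,0,255))
E
python3 r.py
```

```text
rack 5117 [ 0.5883 -0.2923  0.4058 -0.0011  0.0245  0.0103] 0.0021505917167344533
stand [ 0.4918  0.0785  0.496  -0.0003  0.0004] 0.001991002610669288
rack 6204 [ 0.5866 -0.2917  0.4067 -0.0004  0.0252  0.0101] 0.0014564779204116012
stand [ 0.4898  0.0797  0.4885 -0.002  -0.0017] 0.0040725707895197675
rack 11321 [ 0.588  -0.2915  0.4063 -0.0019  0.0249  0.0104] 0.0018204692835590138
stand [ 0.4912  0.0781  0.496  -0.0018  0.0003] 0.003056548041206976[ WARN:0@21.070] global loadsave.cpp:1063 imwrite_ Unsupported depth image for selected encoder is fallbacked to CV_8U.
```

View pics/crop.png

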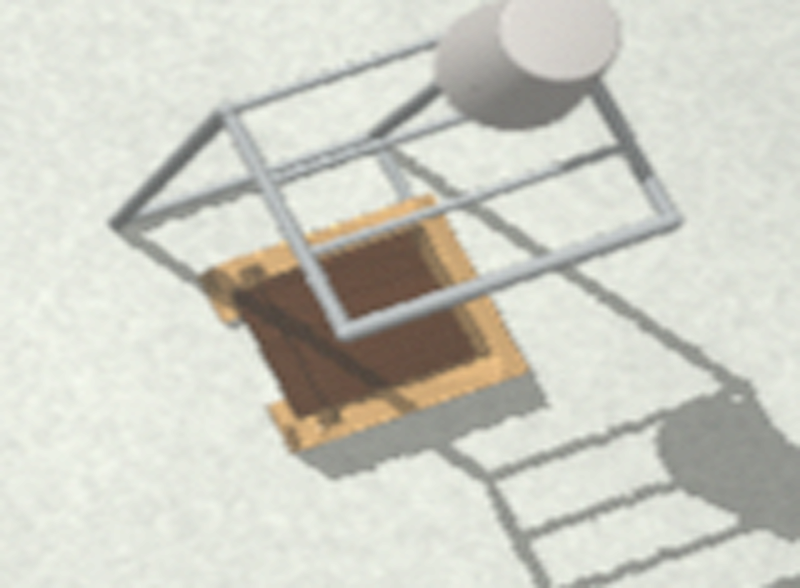

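```bash
cat > g.py <<'E'
# usage: g.py frame x y z lean_deg  -> slide, angular in row units
import sys; from h import *
F={"rack":(.588,-.292,.406),"stand":(.4912,.0782,.496)}
def pose(f,x,y,z,L):
    ox,oy,a=F[f]; M=R.from_euler("z",a)
    return M.apply([x,y,z])+[ox,oy,0],(M*R.from_euler("x",np.pi)*R.from_euler("y",np.radians(L)))
s=ctrl.get_state(); C=R.from_rotvec(s["tool_rot"])
for f in F:
    M=R.from_euler("z",F[f][2]);o=M.inv().apply(s["position"]-[F[f][0],F[f][1],0]);print("now",f,o.round(4),"t",s["time"],"F",s["ft_force"].round(1),"grip",round(s["grip_width"]*87,1),round(s["grip_force"],1))
print("q",s["joint_positions"].round(2), "z",C.apply([0,0,1]).round(3))
prev=s["position"]
for a in sys.argv[1:]:
    f,*v=a.split(","); p,G=pose(f,*map(float,v))
    print(a,"slide",(C.inv().apply(p-s["position"])/.25).round(3).tolist(),"ang",((C.inv()*G).as_rotvec()/np.radians(30)).round(3).tolist(),"dist",round(np.linalg.norm(p-s["position"]),3))
E
python3 g.py rack,-.36,0,.24,25 rack,-.16,.12,.2,25
```

```text
now rack [-0.5446 -0.1384  0.2336] t 0.9 F [-0.5 -0.4 -0.1] grip 86.8 0.0
now stand [-0.6459 -0.4606  0.2336] t 0.9 F [-0.5 -0.4 -0.1] grip 86.8 0.0
q [ 1.36  0.32 -0.07  1.45  0.02  1.37 -0.06] z [-0. -0. -1.]
rack,-.36,0,.24,25 slide [0.624, -0.68, -0.026] ang [0.077, 0.831, -0.348] dist 0.231
rack,-.16,.12,.2,25 slide [1.322, -1.299, 0.134] ang [0.077, 0.831, -0.348] dist 0.465
```

```bash
python3 -m inch '[{"slide":[0.624,-0.68,-0.026],"angular":[0.077,0.831,-0.348],"claw":-1},{"slide":[0.624,-0.68,-0.026],"angular":[0.077,0.831,-0.348],"claw":-1},{"slide":[0.624,-0.68,-0.026],"angular":[0.077,0.831,-0.348],"claw":-1},{"slide":[0.624,-0.68,-0.026],"angular":[0.077,0.831,-0.348],"claw":-1},{"slide":[0.624,-0.68,-0.026],"angular":[0.077,0.831,-0.348],"claw":-1},{"slide":[0.624,-0.68,-0.026],"angular":[0.077,0.831,-0.348],"claw":-1}]' 20; python3 g.py rack,-.16,.12,.2,25 rack,-.11,.12,.06,25
```

```text
time: 1.5
position: [0.2598, -0.4303, 0.2407]
tool_rot: [-2.92, -0.61, -0.649]
ft_force: [-0.8, -0.1, -0.1]
grip_width: 0.54
grip_force: 0.0
now rack [-0.3561  0.0025  0.2407] t 1.5 F [-0.8 -0.1 -0.1] grip 47.0 0.0
now stand [-0.4455 -0.3371  0.2407] t 1.5 F [-0.8 -0.1 -0.1] grip 47.0 0.0
q [ 1.47  0.04 -0.19  1.83 -0.44  1.35  0.23] z [ 0.388  0.169 -0.906]
rack,-.16,.12,.2,25 slide [0.644, -0.466, 0.481] ang [-0.005, -0.001, 0.01] dist 0.232
rack,-.11,.12,.06,25 slide [0.588, -0.464, 1.073] ang [-0.005, -0.001, 0.01] dist 0.327
```

```bash
python3 -m inch '[{"slide":[0.644,-0.466,0.481],"angular":[0,0,0],"claw":-1},{"slide":[0.644,-0.466,0.481],"angular":[0,0,0],"claw":-1},{"slide":[0.644,-0.466,0.481],"angular":[0,0,0],"claw":-1},{"slide":[0.644,-0.466,0.481],"angular":[0,0,0],"claw":-1},{"slide":[0.644,-0.466,0.481],"angular":[0,0,0],"claw":-1},{"slide":[0.644,-0.466,0.481],"angular":[0,0,0],"claw":-1}]'; python3 g.py rack,-.11,.12,.06,25 rack,-.005,.12,.022,25
```

```text
time: 2.1
position: [0.3938, -0.2452, 0.1987]
tool_rot: [-2.92, -0.613, -0.646]
ft_force: [-0.6, -0.1, -0.1]
grip_width: 0.034
grip_force: 0.0
now rack [-0.1599  0.1197  0.1987] t 2.1 F [-0.6 -0.1 -0.1] grip 3.0 0.0
now stand [-0.2396 -0.2381  0.1987] t 2.1 F [-0.6 -0.1 -0.1] grip 3.0 0.0
q [ 1.28 -0.17 -0.42  2.1  -0.54  1.12 -0.08] z [ 0.386  0.17  -0.907]
rack,-.11,.12,.06,25 slide [-0.053, 0.001, 0.587] ang [-0.007, 0.001, 0.013] dist 0.147
rack,-.005,.12,.022,25 slide [0.264, 0.004, 0.902] ang [-0.007, 0.001, 0.013] dist 0.235
```

```bash
python3 -m inch '[{"slide":[-0.053,0,0.587],"angular":[0,0,0.01],"claw":-1},{"slide":[-0.053,0,0.587],"angular":[0,0,0.01],"claw":-1},{"slide":[-0.053,0,0.587],"angular":[0,0,0.01],"claw":-1},{"slide":[0.1,0,0.75],"angular":[0,0,0.01],"claw":-1},{"slide":[0.264,0.004,0.902],"angular":[0,0,0.01],"claw":-1},{"slide":[0.264,0.004,0.902],"angular":[0,0,0.01],"claw":-1},{"slide":[0.264,0.004,0.902],"angular":[0,0,0.01],"claw":-1}]'; python3 g.py rack,-.003,.09,.022,25 rack,-.003,.064,.022,25 rack,-.003,.058,.022,25
```

```text
time: 2.8
position: [0.5364, -0.1882, 0.022]
tool_rot: [-2.921, -0.597, -0.648]
ft_force: [-0.2, 0.1, 0.7]
grip_width: 0.005
grip_force: 0.0
now rack [-0.0064  0.1157  0.022 ] t 2.8 F [-0.2  0.1  0.7] grip 0.4 0.0
now stand [-0.0871 -0.2558  0.022 ] t 2.8 F [-0.2  0.1  0.7] grip 0.4 0.0
q [ 1.02  0.27 -0.56  2.11 -0.38  0.56 -0.37] z [ 0.388  0.169 -0.906]
rack,-.003,.09,.022,25 slide [0.013, 0.103, 0.005] ang [-0.005, -0.001, -0.006] dist 0.026
rack,-.003,.064,.022,25 slide [0.013, 0.207, 0.005] ang [-0.005, -0.001, -0.006] dist 0.052
rack,-.003,.058,.022,25 slide [0.013, 0.231, 0.005] ang [-0.005, -0.001, -0.006] dist 0.058
```

```bash
python3 -m inch '[{"slide":[0.01,0.07,0.003],"angular":[0,0,0],"claw":-1},{"slide":[0.01,0.1,0.003],"angular":[0,0,0],"claw":-1},{"slide":[0.01,0.12,0.003],"angular":[0,0,0],"claw":-1},{"slide":[0.01,0.14,0.003],"angular":[0,0,0],"claw":-1},{"slide":[0.01,0.16,0.003],"angular":[0,0,0],"claw":-1},{"slide":[0.01,0.175,0.003],"angular":[0,0,0],"claw":-1},{"slide":[0.01,0.19,0.003],"angular":[0,0,0],"claw":-1},{"slide":[0.01,0.2,0.003],"angular":[0,0,0],"claw":-1},{"slide":[0.01,0.2,0.003],"angular":[0,0,0],"claw":-1}]'; python3 g.py rack,-.003,.06,.022,25 rack,-.003,.057,.022,25
```

```text
time: 3.7
position: [0.557, -0.2344, 0.0228]
tool_rot: [-2.924, -0.594, -0.648]
ft_force: [0.2, 0.8, 0.2]
grip_width: 0.003
grip_force: 0.2
now rack [-0.0057  0.0652  0.0228] t 3.7 F [0.2 0.8 0.2] grip 0.3 0.2
now stand [-0.0909 -0.3062  0.0228] t 3.7 F [0.2 0.8 0.2] grip 0.3 0.2
q [ 1.03  0.34 -0.52  2.01 -0.33  0.6  -0.36] z [ 0.388  0.167 -0.906]
rack,-.003,.06,.022,25 slide [0.009, 0.021, 0.008] ang [0.001, -0.0, -0.01] dist 0.006
rack,-.003,.057,.022,25 slide [0.009, 0.033, 0.008] ang [0.001, -0.0, -0.01] dist 0.009
```

```bash
python3 -m inch '[{"slide":[0.005,0.01,0],"angular":[0,0,0],"claw":-1},{"slide":[0.01,0.016,0],"angular":[0,0,0],"claw":-1},{"slide":[0.01,0.02,0],"angular":[0,0,0],"claw":-1},{"slide":[0.01,0.024,0],"angular":[0,0,0],"claw":-1},{"slide":[0.01,0.024,0],"angular":[0,0,0],"claw":-1}]'; python3 - <<'E'
from fit import *
np.set_printoptions(precision=4,suppress=True)
I=[]
for c in("top","side"):
    im=ctrl.get_image(c);np.savez("pics/%s1.npz"%c,**im);I.append(im)
    P=pts([im],[.588,-.29],zm=.04)
    r=fitrack(P,[(.586,.59),(-.294,-.290),(.39,.42)]+[(-.003,.03)]*3); print(c,r.x,r.fun)
k=cv2.resize(I[0]["color"][130:230,390:500],None,fx=5,fy=5,interpolation=cv2.INTER_CUBIC)
cv2.imwrite("pics/c1.png",np.clip(k[...,::-1]*2.,0,255).astype(np.uint8))
E
python3 g.py
```

```text
time: 4.2
position: [0.5612, -0.2385, 0.0238]
tool_rot: [-2.924, -0.594, -0.647]
ft_force: [-0.7, 1.2, -0.4]
grip_width: 0.006
grip_force: 0.5
top [ 0.5882 -0.2917  0.3994  0.0062  0.0047 -0.0013] 0.0022256911338967194
side [ 0.5869 -0.2913  0.4196  0.0013  0.0095 -0.0007] 0.0019036461691567174
now rack [-0.0035  0.059   0.024 ] t 4.3 F [-1.2  1.2 -0.5] grip 0.3 0.4
now stand [-0.0892 -0.3126  0.024 ] t 4.3 F [-1.2  1.2 -0.5] grip 0.3 0.4
q [ 1.02  0.35 -0.51  2.   -0.33  0.6  -0.37] z [ 0.389  0.166 -0.906]
```

View pics/c1.png

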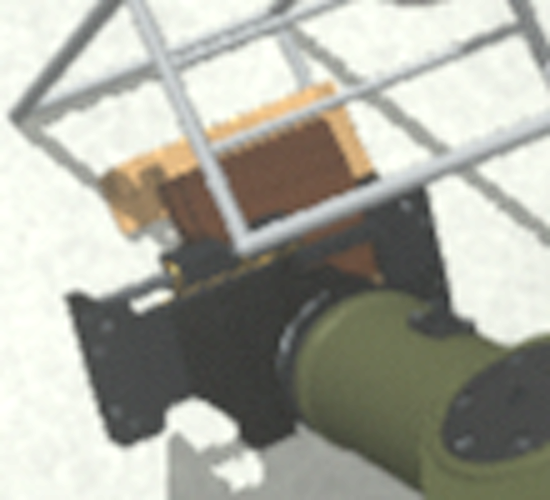

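```bash
python3 -m inch '[{"slide":[0.004,0.006,0.01],"angular":[0,0,0],"claw":-1},{"slide":[0.004,0.012,0.01],"angular":[0,0,0],"claw":-1},{"slide":[0.004,0.012,0.01],"angular":[0,0,0],"claw":-1}]'; python3 g.py
```

```text
time: 4.6
position: [0.5647, -0.2415, 0.0221]
tool_rot: [-2.925, -0.593, -0.649]
ft_force: [-1.3, 0.3, -0.1]
grip_width: 0.007
grip_force: 0.5
now rack [-0.0015  0.0556  0.0221] t 4.6 F [-1.3  0.3 -0.1] grip 0.7 0.5
now stand [-0.0875 -0.3162  0.0221] t 4.6 F [-1.3  0.3 -0.1] grip 0.7 0.5
q [ 1.02  0.36 -0.51  1.99 -0.32  0.6  -0.37] z [ 0.389  0.166 -0.906]
```

```bash
python3 -m inch '[{"slide":[0,0.006,0],"angular":[0,0,0],"claw":-1},{"slide":[0,0.008,0],"angular":[0,0,0],"claw":-1},{"slide":[0,0.008,0],"angular":[0,0,0],"claw":-1}]'; python3 g.py|head -1;  python3 -m inch '[{"slide":[0,0.006,0],"angular":[0,0,0],"claw":-1},{"slide":[0,0.008,0],"angular":[0,0,0],"claw":-1},{"slide":[0,0.008,0],"angular":[0,0,0],"claw":-1}]'; python3 g.py|head -1
```

```text
time: 4.9
position: [0.5649, -0.2419, 0.022]
tool_rot: [-2.923, -0.594, -0.647]
ft_force: [-2.1, 3.8, 1.5]
grip_width: 0.004
grip_force: 2.2
now rack [-0.0014  0.0551  0.022 ] t 4.9 F [-2.1  3.8  1.5] grip 0.3 2.2
time: 5.2
position: [0.565, -0.242, 0.0218]
tool_rot: [-2.92, -0.596, -0.644]
ft_force: [-5.9, 6.5, 6.2]
grip_width: 0.006
grip_force: 4.6
now rack [-0.0014  0.0551  0.0218] t 5.2 F [-5.9  6.5  6.2] grip 0.5 4.6
```

```bash
python3 -m inch '[{"slide":[0,-0.1,0],"angular":[0,0,0],"claw":-1},{"slide":[0,-0.26,0],"angular":[0,0,0],"claw":-1},{"slide":[-0.2,-0.35,-0.2],"angular":[0,0,0],"claw":-1},{"slide":[-0.4,-0.5,-0.5],"angular":[0,0,0],"claw":-1},{"slide":[-0.4,-0.7,-0.6],"angular":[0,0,0],"claw":-1},{"slide":[-0.4,-0.9,-0.6],"angular":[0,0,0],"claw":-1},{"slide":[-0.4,-0.9,-0.6],"angular":[0,0,0],"claw":-1}]'; python3 - <<'E'
from fit import *
np.set_printoptions(precision=4,suppress=True)
I=[]
for c in("top","side"):
    im=ctrl.get_image(c);np.savez("pics/%s2.npz"%c,**im);I.append(im)
    P=pts([im],[.588,-.29],zm=.04)
    r=fitrack(P,[(.584,.592),(-.296,-.288),(.39,.42)]+[(-.003,.03)]*3); print(c,r.x,r.fun)
a=cv2.resize(I[0]["color"][130:230,390:500],(440,400),interpolation=cv2.INTER_CUBIC)
b=cv2.resize(I[1]["color"][330:400,350:480],(780,420),interpolation=cv2.INTER_CUBIC)[:400,:360]
b=cv2.resize(I[1]["color"][330:400,355:475],(360*2-360,210),interpolation=cv2.INTER_CUBIC)
b=np.vstack([b,np.zeros((190,360,3),np.uint8)])
cv2.imwrite("pics/c2.png",np.clip(np.hstack([a,b])[...,::-1]*2.,0,255).astype(np.uint8))
E
python3 g.py stand,0,0,.13,25 stand,0,0,.072,25
```

```text
time: 5.9
position: [0.3657, -0.1305, 0.0989]
tool_rot: [-2.921, -0.58, -0.639]
ft_force: [-0.8, -1.5, -0.6]
grip_width: 0.002
grip_force: 0.0
top [ 0.5882 -0.2914  0.4049  0.0006  0.0004 -0.0017] 0.0021355543898346594
side [ 0.5867 -0.291   0.4157  0.0034  0.0066 -0.001 ] 0.0016042886780639155
now rack [-0.136   0.2353  0.1012] t 6.0 F [ 0.6  0.4 -0.6] grip 0.4 0.0
now stand [-0.2054 -0.125   0.1012] t 6.0 F [ 0.6  0.4 -0.6] grip 0.4 0.0
q [ 1.02 -0.3  -0.37  2.41 -0.64  0.89 -0.13] z [ 0.387  0.171 -0.906]
stand,0,0,.13,25 slide [0.747, -0.575, 0.225] ang [0.064, -0.002, -0.165] dist 0.242
stand,0,0,.072,25 slide [0.648, -0.573, 0.436] ang [0.064, -0.002, -0.165] dist 0.242
```

View pics/c2.png

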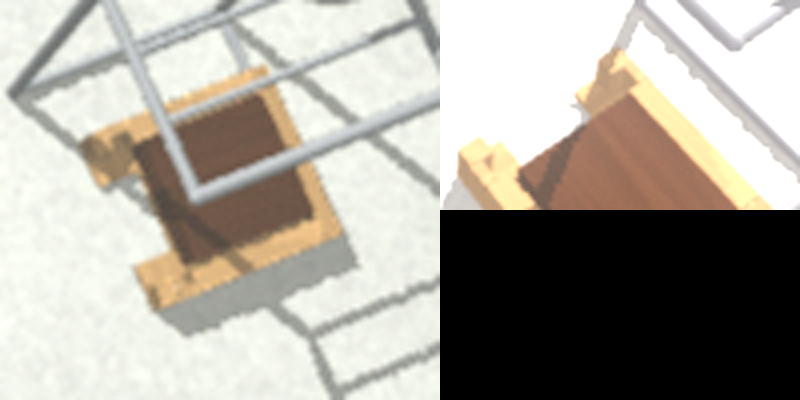

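```bash
python3 - <<'E'
from fit import *
np.set_printoptions(precision=1,suppress=True,linewidth=200)
for n in(0,2):
    im=dict(np.load("pics/top%d.npz"%n));P=cloud(im)[im["depth"]>0]
    Q=R.from_euler("z",-.405).apply(P-[.588,-.2917,0])*1000
    for a,b in((-42,-28),(-28,-10),(-10,8)):
        S=Q[(Q[:,0]>a)&(Q[:,0]<b)&(Q[:,1]>30)&(Q[:,1]<85)&(Q[:,2]<60)]
        S=S[np.argsort(S[:,1])]
        print(n,a,b,' '.join("%.0f/%.0f"%(y,z) for _,y,z in S[::2]))
E
```

```text
0 -42 -28 30/32 31/29 31/30 33/36 33/29 35/38 36/38 37/33 38/31 39/34 40/33 42/32 43/31 44/36 45/35 46/32 47/33 48/32 50/29 50/35 51/33 52/33 54/32 55/22 55/34 55/30 55/28 56/34 58/24 59/23 60/26 61/26 62/26 62/22 63/26 66/27 66/-2 66/8 67/30 68/7 68/24 68/22 68/7 69/28 70/5 70/8 71/4 73/7 73/5 75/7 76/3 76/7 76/-1 78/0 79/1 80/-5 81/4 83/-1 83/2
0 -28 -10 31/33 32/29 33/36 34/33 35/36 35/35 36/33 37/35 38/34 38/37 39/36 40/39 41/34 43/35 43/31 43/33 43/34 45/31 45/31 46/30 48/32 48/32 49/30 50/35 51/31 52/34 53/35 54/31 54/33 54/26 55/31 55/27 55/26 56/37 56/26 57/22 58/26 58/25 59/27 60/21 61/22 62/24 63/27 64/25 64/23 65/21 66/-1 66/25 66/5 67/26 67/22 67/1 68/15 68/28 68/15 68/24 69/24 69/0 70/25 70/1 71/-3 71/2 72/-0 73/0 75/-2 76/2 77/4 78/-2 78/2 79/2 80/-3 82/5 83/5 83/2 84/-0 84/-3
0 -10 8 31/30 33/34 33/32 35/32 35/35 37/33 37/37 38/34 38/34 40/33 41/33 41/32 42/33 43/36 43/32 45/33 46/37 47/35 48/32 48/36 50/35 50/35 51/33 52/35 52/36 54/33 54/27 54/36 55/31 55/25 55/27 56/25 56/23 58/27 58/23 59/22 60/26 61/21 61/25 63/24 63/-2 64/25 64/1 65/25 65/0 66/25 66/-0 66/-2 66/2
[... 654 characters left out ...]
46/1 46/6 46/9 46/6 46/22 46/25 47/5 47/-1 48/2 49/-1 50/-1 50/-0 52/-0 53/1 53/1 54/2 55/0 56/1 57/2 59/3 59/-2 60/1 61/-5 61/-4 61/-2 63/-0 65/1 65/1 65/-1 67/-3 68/1 69/0 70/1 71/0 72/0 72/-0 74/-5 74/2 75/0 75/-1 77/1 77/1 79/1 79/-3 80/-3 81/3 81/0 82/-0 83/-1 84/1
2 -10 8 31/30 33/31 33/36 34/34 34/33 35/28 36/34 37/33 37/33 39/32 40/34 41/33 41/31 42/32 43/34 43/30 44/29 44/9 44/23 45/3 45/29 45/-0 45/37 45/27 45/22 45/21 45/-2 46/25 46/14 46/19 47/1 47/8 48/1 49/-1 50/4 51/3 52/-3 52/3 53/-0 54/0 55/2 56/4 57/-6 57/2 58/-3 58/2 60/-1 60/1 62/2 63/-0 63/-1 65/2 66/4 67/3 67/-0 68/-0 69/2 69/0 70/-1 71/0 72/1 73/-0 74/4 75/2 76/-3 77/0 77/-3 78/-1 79/2 80/1 81/-1 82/-1 82/-0 83/-4 85/1
```

```bash
python3 -m inch '[{"slide":[0.7,-0.58,-0.1],"angular":[0.064,0,-0.165],"claw":1},{"slide":[0.7,-0.58,-0.1],"angular":[0.064,0,-0.165],"claw":1},{"slide":[0.7,-0.58,-0.1],"angular":[0.064,0,-0.165],"claw":1},{"slide":[0.7,-0.58,-0.1],"angular":[0.064,0,-0.165],"claw":1},{"slide":[0.7,-0.58,-0.1],"angular":[0.064,0,-0.165],"claw":1},{"slide":[0.747,-0.575,0.15],"angular":[0.064,0,-0.165],"claw":1},{"slide":[0.747,-0.575,0.15],"angular":[0.064,0,-0.165],"claw":1},{"slide":[0.747,-0.575,0.15],"angular":[0.064,0,-0.165],"claw":1}]'; python3 g.py stand,.003,0,.13,25 stand,.003,0,.058,25
```

```text
time: 6.8
position: [0.4847, 0.0753, 0.1467]
tool_rot: [-2.875, -0.729, -0.637]
ft_force: [-0.3, -0.7, -0.5]
grip_width: 0.652
grip_force: 0.0
now rack [0.0502 0.3782 0.1467] t 6.8 F [-0.3 -0.7 -0.5] grip 56.7 0.0
now stand [-0.007   0.0005  0.1467] t 6.8 F [-0.3 -0.7 -0.5] grip 56.7 0.0
q [ 0.19 -0.22 -0.24  2.26 -0.36  0.72 -0.91] z [ 0.371  0.202 -0.906]
stand,.003,0,.13,25 slide [0.008, 0.002, 0.078] ang [-0.003, -0.0, 0.0] dist 0.019
stand,.003,0,.058,25 slide [-0.114, 0.003, 0.339] ang [-0.003, -0.0, 0.0] dist 0.089
```

```bash
python3 -m inch '[{"slide":[0.01,0.002,0.078],"angular":[0,0,0],"claw":1},{"slide":[-0.04,0.002,0.18],"angular":[0,0,0],"claw":1},{"slide":[-0.09,0.003,0.28],"angular":[0,0,0],"claw":1},{"slide":[-0.114,0.003,0.339],"angular":[0,0,0],"claw":1},{"slide":[-0.114,0.003,0.339],"angular":[0,0,0],"claw":1}]'; python3 g.py stand,.003,0,.058,25
```

```text
time: 7.3
position: [0.4922, 0.0764, 0.0562]
tool_rot: [-2.879, -0.719, -0.632]
ft_force: [-0.1, -0.6, -0.2]
grip_width: 0.991
grip_force: 0.0
now rack [0.0575 0.3763 0.0562] t 7.3 F [-0.1 -0.6 -0.2] grip 86.2 0.0
now stand [ 0.     -0.002   0.0562] t 7.3 F [-0.1 -0.6 -0.2] grip 86.2 0.0
q [ 0.17 -0.05 -0.25  2.34 -0.4   0.49 -0.85] z [ 0.369  0.201 -0.908]
stand,.003,0,.058,25 slide [0.014, -0.008, -0.002] ang [-0.002, 0.005, -0.013] dist 0.004
```

```bash
python3 -m inch '[{"slide":[0.012,-0.008,0],"angular":[0,0,0],"claw":1},{"slide":[0.012,-0.008,0],"angular":[0,0,0],"claw":-1},{"slide":[0.012,-0.008,0],"angular":[0,0,0],"claw":-1},{"slide":[0.012,-0.008,0],"angular":[0,0,0],"claw":-1},{"slide":[0.012,-0.008,0],"angular":[0,0,0],"claw":-1},{"slide":[0.012,-0.008,0],"angular":[0,0,0],"claw":-1},{"slide":[0.012,-0.008,0],"angular":[0,0,0],"claw":-1},{"slide":[0.012,-0.008,0],"angular":[0,0,0],"claw":-1},{"slide":[0.012,-0.008,0],"angular":[0,0,0],"claw":-1},{"slide":[0.012,-0.008,0],"angular":[0,0,0],"claw":-1}]' 30; python3 g.py stand,.003,0,.16,25
```

```text
time: 8.3
position: [0.4945, 0.0817, 0.0591]
tool_rot: [-2.876, -0.725, -0.636]
ft_force: [-0.6, -0.7, -0.2]
grip_width: 0.265
grip_force: 0.0
now rack [0.0616 0.3803 0.0591] t 8.3 F [-0.6 -0.7 -0.2] grip 23.1 0.0
now stand [0.0045 0.0015 0.0591] t 8.3 F [-0.6 -0.7 -0.2] grip 23.1 0.0
q [ 0.16 -0.06 -0.25  2.33 -0.39  0.49 -0.86] z [ 0.371  0.202 -0.906]
stand,.003,0,.16,25 slide [0.165, 0.005, -0.368] ang [-0.002, 0.0, -0.005] dist 0.101
```

```bash
python3 -m inch '[{"slide":[0,0.004,0],"angular":[0,0,0],"claw":-1},{"slide":[0,0.004,0],"angular":[0,0,0],"claw":-1},{"slide":[0,0.004,0],"angular":[0,0,0],"claw":-1},{"slide":[0,0.004,0],"angular":[0,0,0],"claw":-1},{"slide":[0,0.004,0],"angular":[0,0,0],"claw":-1}]' 30; python3 g.py stand,.003,0,.16,25
```

```text
time: 8.8
position: [0.495, 0.0808, 0.0591]
tool_rot: [-2.876, -0.725, -0.637]
ft_force: [0.2, -0.5, 0.2]
grip_width: 0.113
grip_force: 30.0
now rack [0.0617 0.3792 0.0591] t 8.8 F [ 0.2 -0.5  0.2] grip 9.8 30.0
now stand [0.0045 0.0005 0.0591] t 8.8 F [ 0.2 -0.5  0.2] grip 9.8 30.0
q [ 0.16 -0.05 -0.25  2.33 -0.39  0.49 -0.86] z [ 0.371  0.202 -0.906]
stand,.003,0,.16,25 slide [0.165, 0.001, -0.368] ang [-0.002, 0.0, -0.005] dist 0.101
```

```bash
python3 -m inch '[{"slide":[0.04,0,-0.09],"angular":[0,0,0],"claw":-1},{"slide":[0.09,0,-0.2],"angular":[0,0,0],"claw":-1},{"slide":[0.165,0.001,-0.368],"angular":[0,0,0],"claw":-1},{"slide":[0.165,0.001,-0.368],"angular":[0,0,0],"claw":-1},{"slide":[0.165,0.001,-0.368],"angular":[0,0,0],"claw":-1},{"slide":[0.165,0.001,-0.368],"angular":[0,0,0],"claw":-1}]'; python3 - <<'E'
from h import *
im=ctrl.get_image("side");np.savez("pics/side3.npz",**im);t=ctrl.get_image("top");np.savez("pics/top3.npz",**t)
s=ctrl.get_state();M=R.from_euler("z",.496)
for c,i in(("side",im),("top",t)):
    P=cloud(i)
    for r in ctrl.outline_of("board",c)[:1]:
        m=r["mask"]&(i["depth"]>0);Q=M.inv().apply(P[m]-s["position"])
        print(c,r["confidence"],np.round(r["bbox"]),np.percentile(Q,[1,5,50,95,99],axis=0).round(4).tolist())
b=cv2.resize(im["color"][180:300,250:430],None,fx=4,fy=4,interpolation=cv2.INTER_CUBIC)
cv2.imwrite("pics/c3.png",np.clip(b[...,::-1]*1.8,0,255).astype(np.uint8))
E
python3 g.py rack,-.11,.2,.14,25 rack,.005,.16,.11,25 rack,.0055,.055,.11,25
```

```text
time: 9.4
position: [0.4928, 0.0796, 0.1585]
tool_rot: [-2.876, -0.725, -0.633]
ft_force: [-0.1, -0.2, -1.8]
grip_width: 0.111
grip_force: 30.0
side 0.68 [323. 231.  43.  30.] [[-0.0617, -0.0363, -0.1581], [-0.0606, -0.0064, -0.0514], [-0.0389, -0.0042, -0.0241], [0.041, 0.0033, 0.0186], [0.0591, 0.1834, 0.0428]]
top 0.41 [305. 188.  11.  14.] [[0.0045, -0.0193, -0.1538], [0.0116, -0.0179, -0.1343], [0.0347, 0.0002, 0.0173], [0.0577, 0.0045, 0.0221], [0.0678, 0.0075, 0.0726]]
now rack [0.0595 0.379  0.1584] t 9.6 F [-0.1  0.9 -0.9] grip 9.6 30.0
now stand [0.0023 0.0005 0.1584] t 9.6 F [-0.1  0.9 -0.9] grip 9.6 30.0
q [ 0.18 -0.21 -0.25  2.23 -0.34  0.75 -0.94] z [ 0.369  0.202 -0.907]
rack,-.11,.2,.14,25 slide [-0.7, 0.654, -0.246] ang [-0.077, 0.005, 0.15] dist 0.247
rack,.005,.16,.11,25 slide [-0.347, 0.854, 0.049] ang [-0.077, 0.005, 0.15] dist 0.231
rack,.0055,.055,.11,25 slide [-0.379, 1.273, 0.033] ang [-0.077, 0.005, 0.15] dist 0.332
```

View pics/c3.png

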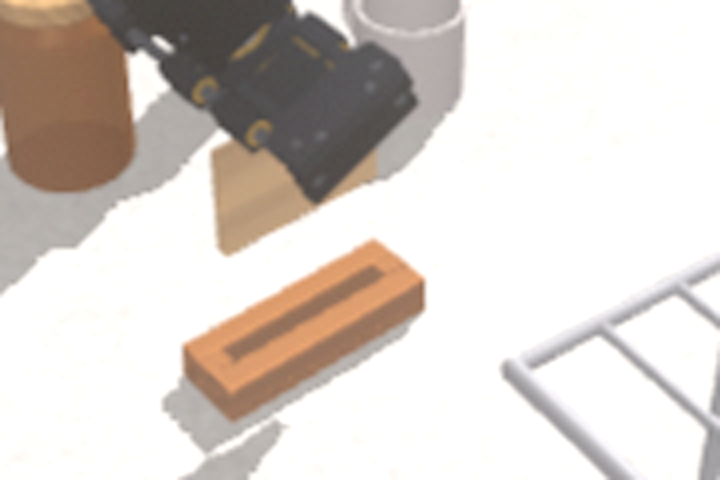

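```bash
python3 - <<'E'
from fit import *
np.set_printoptions(precision=1,suppress=True,linewidth=200)
for c in("top","side"):
    im=dict(np.load("pics/%s0.npz"%c));P=cloud(im)[im["depth"]>0]
    Q=R.from_euler("z",-.406).apply(P-[.588,-.292,0])*1000
    S=Q[(abs(Q[:,2]-250)<14)&(Q[:,0]<15)&(Q[:,0]>-40)&(Q[:,1]>-40)&(Q[:,1]<90)]
    print(c,"wire",len(S),np.percentile(S,[2,10,50,90,98],axis=0).tolist())
s=ctrl.get_state();C=R.from_rotvec(s["tool_rot"])
for c in("top","side"):
    im=dict(np.load("pics/%s3.npz"%c));P=cloud(im)[im["depth"]>0]
    Q=C.inv().apply(P-s["position"])*1000
    for a in range(-320,-20,20):
        S=Q[(Q[:,2]>a)&(Q[:,2]<a+20)&(abs(Q[:,0])<130)&(abs(Q[:,1])<110)]
        if len(S)>8: print(c,a,len(S),"x",np.percentile(S[:,0],[3,50,97]),"y",np.percentile(S[:,1],[3,97]))
E
```

```text
top wire 255 [[-19.791549129856396, -36.70358574623032, 250.09883547189645], [-19.100313453738742, -25.11476235489997, 251.87793169376323], [-15.248731906028649, 25.73525506368535, 254.24549224514865], [-11.20191686407478, 77.35701084600689, 256.697766040106], [-10.421349302907444, 86.17445730099098, 258.2856796871582]]
side wire 578 [[-21.147668259565194, -38.43009698627124, 248.61108276557053], [-20.61845738873245, -28.808991892344995, 250.6773179168898], [-18.22370757724387, 17.67960389438255, 254.01986280392094], [-13.993912128197344, 74.53871291619605, 255.70928761028742], [-12.277933364487433, 86.10126240420652, 256.4255719615779]]
top -320 96 x [17.8 29.5 38.3] y [ 5.5 33.3]
top -300 117 x [16.4 32.2 36.5] y [-31.2  27. ]
top -280 201 x [10.9 33.6 41. ] y [-33.7  29.1]
top -260 141 x [ 6.7 32.9 46.6] y [-34.8  28.9]
top -240 123 x [ 7.1 29.5 36.5] y [-35.   29.5]
top -220 190 x [-0.4 30.7 37.7] y [-36.3  33. ]
top -200 90 x [ 4.9 33.4 38. ] y [-36.8  30.3]
top -180 189 x [-26.   29.5  37.4] y [-47.   28.4]
top -160 310 x [-33.5  20.2  37.7] y [-49.6   7. ]
top -140 10 x [-18.8
[... 232 characters left out ...]
e -300 403 x [-35.7  -9.4  27.7] y [ 3.2 36.1]
side -280 376 x [-35.7  -9.6  29.1] y [ 1.9 36.3]
side -260 371 x [-35.7  -7.9  37.4] y [-2.7 36.2]
side -240 332 x [-35.8  -9.2  28. ] y [ 4.3 36.3]
side -220 364 x [-36.6 -10.3  30.2] y [ 0.9 37.6]
side -200 215 x [-37.3  -9.7  29.1] y [ 5.4 37.4]
side -180 380 x [-36.6 -10.1  31.5] y [-8.9 36.9]
side -160 91 x [-37.6 -33.4  34.6] y [-48.   18.1]
side -140 172 x [-22.4  -1.7  23.5] y [ 2.9 17.4]
side -120 878 x [-35.   -4.9  30.8] y [-75.5  94.3]
side -100 689 x [-37.5  -9.2  34.6] y [-69.2  94.8]
side -80 408 x [-38.  -22.9  34.4] y [-80.1  87.7]
side -60 29 x [-48.4 -37.8  21.5] y [-81.1  85.8]
side -40 87 x [-56.  -43.8 -29.3] y [-4.6  6.1]
```

```bash
python3 g.py rack,.0055,.23,.12,25 rack,.0055,.23,.087,25 | tail -2;  python3 -m inch '[{"slide":[-0.3,0.6,-0.05],"angular":[-0.077,0,0.15],"claw":-1},{"slide":[-0.3,0.6,-0.05],"angular":[-0.077,0,0.15],"claw":-1},{"slide":[-0.3,0.6,-0.05],"angular":[-0.077,0,0.15],"claw":-1},{"slide":[-0.3,0.6,-0.05],"angular":[-0.077,0,0.15],"claw":-1},{"slide":[-0.3,0.6,-0.05],"angular":[-0.077,0,0.15],"claw":-1}]';python3 g.py rack,.0055,.23,.087,25
```

```text
rack,.0055,.23,.12,25 slide [-0.307, 0.575, 0.025] ang [-0.077, 0.005, 0.15] dist 0.163
rack,.0055,.23,.087,25 slide [-0.362, 0.576, 0.145] ang [-0.077, 0.005, 0.15] dist 0.174
time: 10.1
position: [0.5, -0.0904, 0.138]
tool_rot: [-2.927, -0.593, -0.646]
ft_force: [-0.6, 0.3, -0.9]
grip_width: 0.117
grip_force: 30.0
now rack [-0.0013  0.2199  0.138 ] t 10.1 F [-0.6  0.3 -0.9] grip 10.2 30.0
now stand [-0.0725 -0.1525  0.138 ] t 10.1 F [-0.6  0.3 -0.9] grip 10.2 30.0
q [ 0.31 -0.12  0.02  2.21 -0.41  0.77 -0.59] z [ 0.388  0.164 -0.907]
rack,.0055,.23,.087,25 slide [-0.062, -0.04, 0.196] ang [0.005, 0.003, -0.011] dist 0.052
```

Now down, then along −y to about y = 0.10 and check.

```bash
python3 -m inch '[{"slide":[-0.062,-0.04,0.196],"angular":[0,0,-0.01],"claw":-1},{"slide":[-0.062,-0.04,0.196],"angular":[0,0,-0.01],"claw":-1},{"slide":[-0.062,-0.04,0.196],"angular":[0,0,-0.01],"claw":-1},{"slide":[-0.062,-0.04,0.196],"angular":[0,0,-0.01],"claw":-1},{"slide":[-0.062,0.12,0.196],"angular":[0,0,-0.01],"claw":-1},{"slide":[-0.062,0.28,0.196],"angular":[0,0,-0.01],"claw":-1},{"slide":[-0.062,0.4,0.196],"angular":[0,0,-0.01],"claw":-1},{"slide":[-0.062,0.4,0.196],"angular":[0,0,-0.01],"claw":-1},{"slide":[-0.062,0.4,0.196],"angular":[0,0,-0.01],"claw":-1}]';python3 g.py rack,.0055,.055,.087,25
```

```text
time: 11.0
position: [0.547, -0.1771, 0.09]
tool_rot: [-2.925, -0.609, -0.652]
ft_force: [0.1, 0.1, -0.9]
grip_width: 0.107
grip_force: 30.0
now rack [0.0077 0.1217 0.09  ] t 11.0 F [ 0.1  0.1 -0.9] grip 9.3 30.0
now stand [-0.0725 -0.2511  0.09  ] t 11.0 F [ 0.1  0.1 -0.9] grip 9.3 30.0
q [ 0.37  0.11  0.11  2.08 -0.53  0.72 -0.33] z [ 0.39   0.165 -0.906]
rack,.0055,.055,.087,25 slide [-0.014, 0.267, 0.008] ang [0.005, -0.003, 0.01] dist 0.067
```

```bash
python3 -m inch '[{"slide":[-0.014,0.08,0.01],"angular":[0,0,0.01],"claw":-1},{"slide":[-0.014,0.16,0.01],"angular":[0,0,0.01],"claw":-1},{"slide":[-0.014,0.22,0.01],"angular":[0,0,0.01],"claw":-1},{"slide":[-0.014,0.267,0.01],"angular":[0,0,0.01],"claw":-1},{"slide":[-0.014,0.267,0.01],"angular":[0,0,0.01],"claw":-1},{"slide":[-0.014,0.267,0.01],"angular":[0,0,0.01],"claw":-1}]';python3 g.py rack,.0055,.055,.082,25
python3 - <<'E'
from h import *
I={}
for c in("top","side"):
    im=ctrl.get_image(c);np.savez("pics/%s4.npz"%c,**im);I[c]=im
    P=cloud(im);Q=R.from_euler("z",-.406).apply(P.reshape(-1,3)-[.588,-.2917,0])*1000
    for r in ctrl.outline_of("board",c)[:2]:
        m=(r["mask"]&(im["depth"]>0)).ravel();S=Q[m]; S=S[(S[:,2]>20)&(S[:,2]<125)]
        if len(S): print(c,r["confidence"],np.round(r["bbox"]),len(S),np.percentile(S,[3,10,50,90,97],axis=0).round(0).tolist())
a=cv2.resize(I["top"]["color"][130:230,390:490],(400,400),interpolation=cv2.INTER_CUBIC)
b=cv2.resize(I["side"]["color"][300:400,340:440],(400,400),interpolation=cv2.INTER_CUBIC)
cv2.imwrite("pics/c4.png",np.clip(np.hstack([a,b])[...,::-1]*2.,0,255).astype(np.uint8))
E
```

```text
time: 11.6
position: [0.5707, -0.2376, 0.0848]
tool_rot: [-2.923, -0.603, -0.648]
ft_force: [-0.6, 0.0, -0.9]
grip_width: 0.112
grip_force: 30.0
now rack [0.0056 0.0568 0.0848] t 11.6 F [-0.6  0.  -0.9] grip 9.7 30.0
now stand [-0.0804 -0.3155  0.0848] t 11.6 F [-0.6  0.  -0.9] grip 9.7 30.0
q [ 0.43  0.22  0.14  1.96 -0.57  0.78 -0.23] z [ 0.388  0.167 -0.906]
rack,.0055,.055,.082,25 slide [-0.005, 0.007, 0.01] ang [-0.0, 0.001, 0.001] dist 0.003
top 0.59 [426. 166.  10.  14.] 129 [[22.0, 58.0, 41.0], [24.0, 60.0, 49.0], [38.0, 61.0, 80.0], [51.0, 62.0, 103.0], [55.0, 63.0, 105.0]]
side 0.67 [397. 357.  51.  59.] 516 [[-56.0, 51.0, 35.0], [-55.0, 52.0, 39.0], [-38.0, 53.0, 60.0], [37.0, 57.0, 101.0], [50.0, 60.0, 104.0]]
```

View pics/c4.png

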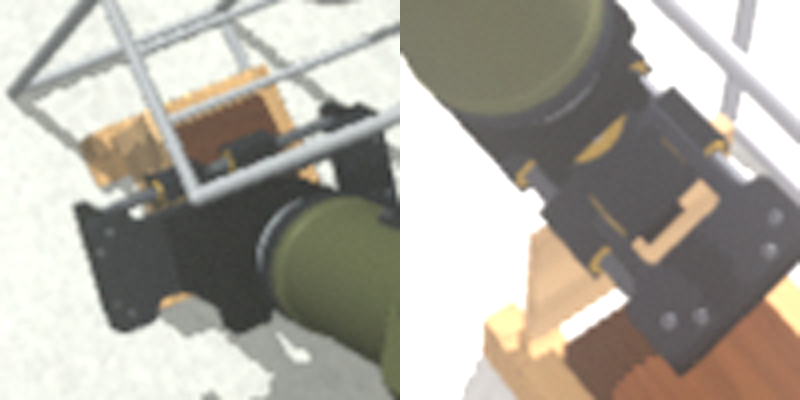

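```bash
python3 -m inch '[{"slide":[-0.005,0.007,0],"angular":[0,0,0],"claw":-1},{"slide":[-0.01,0.007,0.015],"angular":[0,0,0],"claw":-1},{"slide":[-0.017,0.007,0.03],"angular":[0,0,0],"claw":-1},{"slide":[-0.02,0.007,0.04],"angular":[0,0,0],"claw":-1},{"slide":[-0.02,0.007,0.04],"angular":[0,0,0],"claw":-1}]';python3 g.py rack,.0055,.055,.066,25 rack,.0055,.055,.059,25
```

```text
time: 12.3
position: [0.5708, -0.2398, 0.0729]
tool_rot: [-2.924, -0.602, -0.647]
ft_force: [0.3, -0.4, -0.4]
grip_width: 0.112
grip_force: 30.0
now rack [0.0048 0.0547 0.0729] t 12.3 F [ 0.3 -0.4 -0.4] grip 9.7 30.0
now stand [-0.0813 -0.3176  0.0729] t 12.3 F [ 0.3 -0.4 -0.4] grip 9.7 30.0
q [ 0.43  0.24  0.14  1.97 -0.58  0.76 -0.21] z [ 0.387  0.167 -0.907]
rack,.0055,.055,.066,25 slide [-0.009, -0.001, 0.026] ang [0.0, 0.002, 0.0] dist 0.007
rack,.0055,.055,.059,25 slide [-0.021, -0.001, 0.051] ang [0.0, 0.002, 0.0] dist 0.014
```

Bottom is at about z 20 mm, already inside the slots with no contact force. Continue.

```bash
python3 -m inch '[{"slide":[-0.007,0,0.015],"angular":[0,0,0],"claw":-1},{"slide":[-0.013,0,0.03],"angular":[0,0,0],"claw":-1},{"slide":[-0.018,0,0.042],"angular":[0,0,0],"claw":-1},{"slide":[-0.021,0,0.05],"angular":[0,0,0],"claw":-1},{"slide":[-0.021,0,0.05],"angular":[0,0,0],"claw":-1}]';python3 g.py rack,.0055,.055,.059,25
```

```text
time: 12.8
position: [0.5715, -0.2398, 0.0597]
tool_rot: [-2.924, -0.602, -0.648]
ft_force: [0.4, 0.4, -0.6]
grip_width: 0.11
grip_force: 30.0
now rack [0.0055 0.0544 0.0597] t 12.8 F [ 0.4  0.4 -0.6] grip 9.5 30.0
now stand [-0.0807 -0.3179  0.0597] t 12.8 F [ 0.4  0.4 -0.6] grip 9.5 30.0
q [ 0.44  0.26  0.13  1.98 -0.6   0.74 -0.19] z [ 0.388  0.166 -0.907]
rack,.0055,.055,.059,25 slide [-0.001, -0.002, 0.003] ang [0.001, 0.001, 0.0] dist 0.001
```

```bash
python3 -m inch '[{"slide":[-0.003,0,0.007],"angular":[0,0,0],"claw":-1},{"slide":[-0.005,0,0.012],"angular":[0,0,0],"claw":-1},{"slide":[-0.005,0,0.012],"angular":[0,0,0],"claw":-1}]';python3 g.py |head -1
```

```text
time: 13.1
position: [0.5723, -0.2402, 0.0591]
tool_rot: [-2.924, -0.602, -0.651]
ft_force: [-7.6, 0.4, 11.4]
grip_width: 0.112
grip_force: 30.0
now rack [0.006  0.0538 0.0591] t 13.1 F [-7.6  0.4 11.4] grip 9.7 30.0
```

```bash
python3 -m inch '[{"slide":[0.001,0,-0.006],"angular":[0,0,0],"claw":-0.2},{"slide":[0.001,0,-0.006],"angular":[0,0,0],"claw":-0.2},{"slide":[0.001,0,-0.006],"angular":[0,0,0],"claw":-0.2},{"slide":[0.001,0,-0.006],"angular":[0,0,0],"claw":-0.2},{"slide":[0.001,0,-0.006],"angular":[0,0,0],"claw":-0.2},{"slide":[0.001,0,-0.006],"angular":[0,0,0],"claw":-0.2}]';python3 g.py
```

```text
time: 13.7
position: [0.5714, -0.24, 0.0582]
tool_rot: [-2.924, -0.602, -0.648]
ft_force: [-0.1, 0.5, 0.9]
grip_width: 0.391
grip_force: 0.0
now rack [0.0053 0.0543 0.0582] t 13.7 F [-0.1  0.5  0.9] grip 34.0 0.0
now stand [-0.0809 -0.3181  0.0582] t 13.7 F [-0.1  0.5  0.9] grip 34.0 0.0
q [ 0.44  0.27  0.13  1.98 -0.6   0.73 -0.19] z [ 0.388  0.166 -0.906]
```

```bash
python3 -m inch '[{"slide":[0,0,-0.08],"angular":[0,0,0],"claw":-0.2},{"slide":[0,0,-0.2],"angular":[0,0,0],"claw":-0.2},{"slide":[-0.1,0,-0.4],"angular":[0,0,0],"claw":-0.2},{"slide":[-0.3,0,-0.6],"angular":[0,0,0],"claw":-0.2},{"slide":[-0.5,0,-0.6],"angular":[0,0,0],"claw":-0.2},{"slide":[-0.5,0,-0.6],"angular":[0,0,0],"claw":-0.2},{"slide":[-0.5,0,-0.6],"angular":[0,0,0],"claw":-0.2}]'; python3 - <<'E'
from h import *
I={}
for c in("top","side"):
    im=ctrl.get_image(c);np.savez("pics/%s5.npz"%c,**im);I[c]=im
    P=cloud(im);Q=R.from_euler("z",-.406).apply(P.reshape(-1,3)-[.588,-.2917,0])*1000
    for r in ctrl.outline_of("board",c)[:1]:
        m=(r["mask"]&(im["depth"]>0)).ravel();S=Q[m]; S=S[(S[:,2]>34)&(S[:,2]<125)]
        if len(S): print(c,r["confidence"],np.round(r["bbox"]),len(S),np.percentile(S,[3,10,50,90,97],axis=0).round(0).tolist())
a=cv2.resize(I["top"]["color"][130:230,390:490],(400,400),interpolation=cv2.INTER_CUBIC)
b=cv2.resize(I["side"]["color"][300:400,350:450],(400,400),interpolation=cv2.INTER_CUBIC)
cv2.imwrite("pics/c5.png",np.clip(np.hstack([a,b])[...,::-1]*2.,0,255).astype(np.uint8))
E
python3 g.py
```

```text
time: 14.4
position: [0.406, -0.312, 0.1413]
tool_rot: [-2.928, -0.593, -0.648]
ft_force: [0.8, -0.6, 0.7]
grip_width: 0.403
grip_force: 0.0
top 0.73 [432. 179.  25.  38.] 380 [[-50.0, 49.0, 36.0], [-43.0, 51.0, 41.0], [0.0, 58.0, 69.0], [44.0, 59.0, 80.0], [53.0, 59.0, 81.0]]
side 0.58 [398. 363.  51.  52.] 944 [[-55.0, 48.0, 36.0], [-50.0, 48.0, 40.0], [-6.0, 49.0, 66.0], [42.0, 56.0, 79.0], [50.0, 58.0, 80.0]]
now rack [-0.1699  0.0546  0.1417] t 14.6 F [ 0.3 -0.9 -0.4] grip 34.4 0.0
now stand [-0.2554 -0.302   0.1417] t 14.6 F [ 0.3 -0.9 -0.4] grip 34.4 0.0
q [ 0.6   0.01  0.28  2.07 -0.51  0.99 -0.01] z [ 0.389  0.167 -0.906]
```

View pics/c5.png

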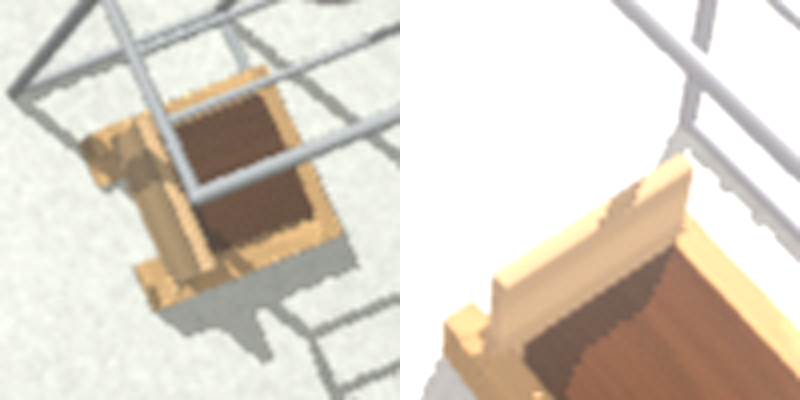

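```bash
python3 -c "
from bench import ctrl
print(ctrl.close_job())"
```

```text
the job is handed in; nothing more can be done
None
```

The coasters are tapped flush against the rack's closed end, the end board is upright and fully down in the slot, and the job was handed in at about 15 s. I aimed no move at the jar, mug, bottle or shelf cup, but I did not re-measure them at the end.

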